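# Put the rinsed tumbler to dry on its peg

### The arm

A 6-joint arm with a two-finger parallel gripper is mounted at the origin on the work surface. World frame = base frame: x ahead of the robot, y to its left, z up, the work surface at z = 0. Lengths are in m, angles in degrees, forces in N, time in s.
With the tool pointing down it reaches from about 0.25 to 0.725 m from the base axis. Payload 9.7 kg.
Tool frame: the origin (TCP) lies midway between the tips of the shut fingers; the grasp point (between the pads) lies 19 mm behind it; z points along the fingers, y is the line along which they close (so a half turn about z gives the same grasp; the last joint's range is limited). The gripper opens to 85 mm and grips with 20 to 120 N. Pads are 22 mm wide; open, the fingers measure 114 mm over their backs; the gripper's body (76 mm by 85 mm) begins 54 mm behind the grasp point. The pads swing forward as they close: fully open they stand 13 mm farther back than shut.
Start: joints at [-68.182, 4.979, 10.078, 95.1, 0, 90], TCP at [0.204, -0.511, 0.231] pointing down, gripper open.
Joint ranges: [-179.16, 179.16], [-48.56, 103.87], [-65.8, 70.77], [-126.05, 130.52], [-82.76, 87.17], [-180, 180]. Speed limits (degrees/s): [127.2, 127.2, 147.25, 180, 180, 180].

### API

Orientations are given as [roll, pitch, yaw] about the fixed x, y, z axes, in that order (R = Rz(yaw) Ry(pitch) Rx(roll)).
In Python, from workcell import bot gives the robot as it stands. The module is installed in compiled form; this text tells all that it offers.
- The arm moves only by the tool send_rows, never from a script. Its argument "moves" is one flat list of numbers, 7 for each row, row after row: the shift along the world's x, y, z normalised to -1 to 1, where 1 is 0.025 m, then the turn, a rotation vector about the world's x, y, z normalised to -1 to 1, where 1 is 0.15 rad, then the closure, from -1 (fully open) to 1 (shut), so that 0 is half open. A call has 1 to 8 rows; each row shifts and turns the commanded pose from where the row before left it; what a row does not reach is not made up. A row lasts 1/8 s, in which the tool goes at most 62.5 mm and 10.7 degrees, less where a joint would pass 70% of its speed; a pose out of reach is approached as far as the arm can. A call with a number of a shift or a turn outside -1 to 1 is refused whole. A call with a gripper value outside its range is refused whole. The fingers move at their own pace and stop on an object; "squeeze" is the grip in N (left out, the last holds). Time passes only in rows, so rows that do not move let the fingers close. It gives the time, the measured TCP pose, the force, the opening and the grip force at its end, in the units of the state.
- bot.get_obs(): the state, without advancing time (a new reading comes with each control period).
- bot.camera(name): name is "side" or "top" or "wrist"; returns a dict with "color" (400x640x3 uint8, red, green, blue), "camera_matrix" (3x3 intrinsics, pixels), "R" (3x3) and "t" (3): a world point X has camera coordinates R X + t. Camera axes: x right, y down, z forward; pixel columns grow to the right and rows downward; lengths in m; the calibration is good to about 2 mm. A picture is of the moment at which its call begins. There is no depth.
- bot.job_done(): hands the job in; it is judged then, once.
Trained networks look in the newest picture that a camera, given by its name, has taken for a name from the list of things; names that differ only in an ending like _2 or _b are one class to them, and where a whole thing is asked for, a point or a joint stands for the part that bears it (a point fixed in the world has none). Each returns a list of dicts, best first, with "p" (0 to 1); they miss things now and then, are a little off and sometimes report something else, mostly with a low value. They report only what shows in the picture. A call takes as long as a camera call. They do not tell look-alikes from the thing itself.
- bot.boxes_of(camera, query): "extent" ([left, top, right, bottom] in pixels, round what is visible of it).
- bot.trace(camera, query): "region" (400x640 bool, what is visible of it) and "extent" ([left, top, right, bottom] in pixels, round what is visible of it).
- bot.landmark_of(camera, query): "pixel" ([column, row] in pixels: a listed point, or the origin of a listed thing).
The state is a dict: "time": time; "q": joint angles; "qd": joint speeds; "joint_efforts": joint torques, N m; "ee_pos": TCP position; "tcp_rot": TCP orientation; "wrist_force": force on the tool from outside, world axes, zero at the start; "torque": the same for the moment, N m; "opening": finger opening in m; "grasp_force": force on a finger pad.
Only numpy, scipy, OpenCV 4.12 (cv2) and the standard library are available. Lean on these libraries where they do the work, as an engineer would, in place of code of your own. Each camera call takes 0.05 s, during which the arm holds its last target. There are 200 camera calls.

### The job

The rinsed steel tumbler lies in the draining cradle. Slip the loose cork pad from the book over the bare peg so that it lies flat on that stand's wooden foot, then take the tumbler and stand it upside down over the same peg, its rim resting squarely on the cork, the way the other tumbler already stands. Set both down rather than dropping them, do not disturb the other tumbler, the mug, the thermos flask or the pencil pot, and let go.

Things in the scene. Friction and masses are not known exactly. Their poses are not given: they have to be found in the camera images.
- tumbler: plain round steel tumbler, outside diameter 62 mm (52 mm at the closed bottom, widening over 14 mm), 115 mm high, wall 3 mm, inside diameter 56 mm, bottom 5 mm thick, about 0.16 kg. Origin: centre of the outside of its closed bottom; z runs along its axis to the open mouth. It starts lying in the cradle, mouth low, z pointing 20 degrees below level
- tumbler_rim (a point): centre of the tumbler's open mouth, level with its rim, 115 mm from its bottom; same axes as the tumbler
- cradle: fixed draining cradle: board 170 x 75 x 10 mm with two sloping 10 mm steel bars, 40 mm apart, that carry the tumbler from below (both its sides are free), and an upturned stop at their low end against its rim. Origin: centre of the board's underside; x points to the high end (tumbler's bottom); the middle of the tumbler's axis is 85 mm above the origin
- pad: rigid cork pad, 110 (x) x 66 (y) x 10 (z) mm, with a 41 mm round hole through its centre, lying flat on the book at the start. Origin: centre of the hole on its underside
- book: fixed closed green book 200 x 150 x 28 mm lying on the desk, with the pad on it. Origin: centre of its underside
- stand: fixed drying stand with the bare peg: round wooden foot 116 mm across and 15 mm high, in its centre an upright wooden peg 34 mm across whose top is 80 mm above the desk, tapering over the last 10 mm to 24 mm. Origin: centre of the foot's underside
- other_stand: the second, identical, fixed stand, already in use. Origin: centre of the foot's underside
- other_tumbler: the second, identical tumbler, upside down on a cork pad on the other stand, its top 140 mm above the desk. Origin: centre of its closed bottom (now the top); leave alone
- pencil_pot: round blue pot 72 mm across and 90 mm high with pencils reaching 160 mm, at the back. Origin: centre of its underside; leave alone
- thermos: red thermos flask 76 mm across and 220 mm high, at the back. Origin: centre of its underside; leave alone
- mug: white mug, 80 mm across and 90 mm high, at the back. Origin: centre of its underside; leave alone
There are look-alikes about, which are no part of the job. Leave any pink look-alike of the tumbler alone. What is shaped like the stand but green is not meant.

How it is judged (in metres and radians):
On the way, in this order (a step that is already met when the one before it is completed fails the run):
1. the cork pad lies flat on the foot of the bare stand, the peg through its hole, and is let go (horizontal distance between pad and stand below 0.01 m and z of pad in the frame of stand between 0.01 and 0.019 m and angle between pad's own z axis and vertical below 0.06 rad and contact force between the fingers and pad below 0.1 N), for 0.2 s.
2. the tumbler stands upside down over the same peg, its rim on the pad (horizontal distance between tumbler_rim and stand below 0.016 m and z of tumbler_rim in the frame of stand between 0.02 and 0.031 m and z of tumbler in the frame of stand above 0.134 m and angle between the z axis of tumbler and the z axis of stand, either way round below 0.08 rad and horizontal distance between pad and stand below 0.01 m and z of pad in the frame of stand between 0.01 and 0.019 m and angle between pad's own z axis and vertical below 0.06 rad), for 0.2 s.
At the end, for the whole second after the job is handed in: Pad flat (3 deg) on the bare stand's foot, hole within 10 mm of the peg's axis, underside 10-19 mm above the desk; tumbler mouth down over that peg, upright within 4.5 deg, mouth within 16 mm of the axis, rim on the pad 20-31 mm above the desk, bottom over 134 mm; both at rest (all of step 2 and linear speed of each of tumbler, pad below 0.02 m/s); the robot touches nothing.
It fails at once if the tumbler was dropped or thrown (over 0.45 m/s while out of the fingers) (contact force between the fingers and tumbler below 0.05 N and linear speed of tumbler above 0.45 m/s).
It fails at once if the pad was dropped or thrown (over 0.6 m/s while out of the fingers) (contact force between the fingers and pad below 0.05 N and linear speed of pad above 0.6 m/s).
It fails at once if the other tumbler, the mug, the thermos flask or the pencil pot was moved by more than 20 mm (distance of any of other_tumbler, pencil_pot, thermos, mug from where it was at the start of the episode above 0.02 m).
It also fails if it takes over 67 s, if anything falls off the work surface, if the arm or the gripper's body presses on something with over 40 N, if the wrist force passes 120 N, or if a joint passes its speed limit or range.

## Working session

There is one attempt and no reset: what is moved stays moved. The work goes in short steps, Python scripts to look and compute and a tool call to move; the robot and the scene stay as the last step left them, time stands still between calls to the robot, and variables do not carry over. Pictures are saved under pics/ and viewed, at most 12 in all, crops included, and the job is handed in when it is done.

Besides the shell and the picture viewer there is one more tool, called after ">>>" as a command line: name --argument value ..., lists and objects as JSON in quotes. send_rows: Moves the arm, as the interface text tells. Its arguments: {"type":"object","properties":{"moves":{"type":"array"},"squeeze":{"type":"number"}},"required":["moves"]}

```bash
mkdir -p pics; cat > h.py <<'E'
import numpy as np, cv2
from workcell import bot
def cam(n):
    c=bot.camera(n); return c
def proj(c,X):
    p=c["R"]@np.asarray(X,float)+c["t"]; p=c["camera_matrix"]@p; return p[:2]/p[2]
def ray(c,px):
    d=np.linalg.solve(c["camera_matrix"],[px[0],px[1],1.]); R=np.array(c["R"]); return -R.T@c["t"],R.T@d
def onz(c,px,z):
    o,d=ray(c,px); return o+d*(z-o[2])/d[2]
def save(c,f): cv2.imwrite("pics/"+f,c["color"][:,:,::-1])
E
python3 - <<'E'
from h import *
np.set_printoptions(precision=3,suppress=True)
C={}
for n in("top","side"):
    c=C[n]=cam(n); save(c,n+"0.png"); o,_=ray(c,(0,0)); print(n,o)
    for q in("tumbler","tumbler_rim","cradle","pad","book","stand","other_stand","other_tumbler","pencil_pot","thermos","mug"):
        l=bot.landmark_of(n,q); b=bot.boxes_of(n,q)
        print(q,[(np.round(x["pixel"]),round(x["p"],2),onz(c,x["pixel"],{"pad":.028,"tumbler":.1,"tumbler_rim":.065,"other_tumbler":.14}.get(q,0))[:2]) for x in l[:4]],[(np.round(x["extent"]),round(x["p"],2)) for x in b[:4]])
print(bot.get_obs())
a=np.hstack([C[n]["color"] for n in C]); 
E
```

```text
top [ 0.39  -0.026  1.148]
tumbler [(array([459., 293.]), 0.96, array([ 0.267, -0.383])), (array([439., 175.]), 0.61, array([ 0.595, -0.344]))] [(array([454., 261., 498., 299.]), 0.81), (array([422., 171., 449., 212.]), 0.78), (array([298., 123., 334., 155.]), 0.71), (array([184., 160., 216., 188.]), 0.29)]
tumbler_rim [(array([488., 269.]), 0.93, array([ 0.328, -0.481])), (array([431., 208.]), 0.58, array([ 0.503, -0.328]))] [(array([285., 182., 357., 254.]), 0.69), (array([453., 258., 498., 298.]), 0.68)]
cradle [(array([425., 196.]), 0.88, array([ 0.551, -0.33 ]))] [(array([413., 167., 441., 224.]), 0.7), (array([361., 105., 389., 149.]), 0.68)]
pad [(array([323., 209.]), 0.84, array([ 0.508, -0.015]))] [(array([310., 187., 343., 228.]), 0.83), (array([233., 204., 272., 245.]), 0.54)]
book [(array([193., 171.]), 0.72, array([0.638, 0.397])), (array([319., 218.]), 0.68, array([ 0.485, -0.   ]))] []
stand [(array([253., 224.]), 0.89, array([0.469, 0.204])), (array([256., 283.]), 0.86, array([0.287, 0.193])), (array([320., 219.]), 0.61, array([ 0.48 , -0.005])), (array([206., 178.]),
[... 2300 characters left out ...]
y([264., 184.]), 0.78, array([ 0.738, -0.179]))] [(array([250., 131., 273., 192.]), 0.84)]
mug [(array([251., 214.]), 0.6, array([ 0.721, -0.005])), (array([244., 298.]), 0.27, array([0.607, 0.337]))] [(array([237., 183., 263., 223.]), 0.98)]
{'time': 2.3, 'q': array([-68.182,   4.981,  10.078,  95.1  ,  -0.001,  90.   ]), 'qd': array([-0.003, -0.003, -0.086,  0.051,  0.033, -0.128]), 'joint_efforts': array([  0.001, -52.01 ,  46.485,   0.002,   0.   ,   0.   ]), 'ee_pos': array([ 0.204, -0.511,  0.231]), 'tcp_rot': array([-179.998,    0.001,   21.817]), 'wrist_force': array([0.582, 0.427, 0.217]), 'torque': array([ 0.02 , -0.022, -0.097]), 'grasp_force': 0.0, 'opening': 0.08512046469561502}
```

View pics/top0.png

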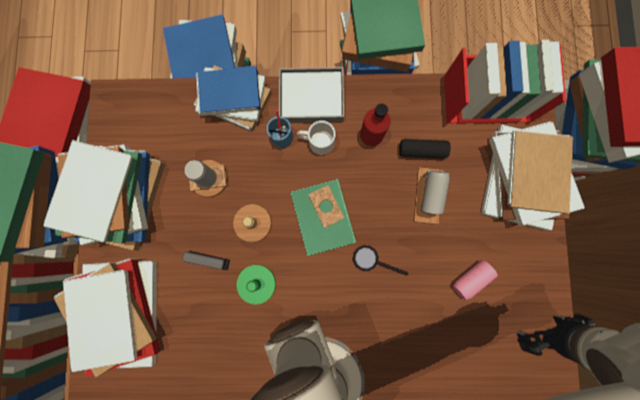

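View pics/side0.png

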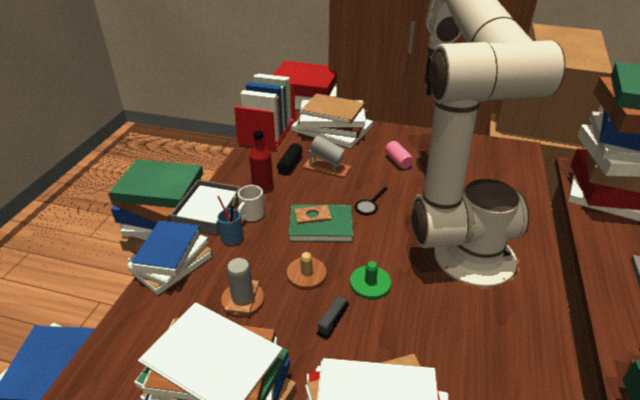

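The top view shows the bare brown stand at px (252,224), with the green look-alike at (256,285). The pad is at (326,207) on the book, and the steel tumbler is in the cradle at (434,193). The pink one is at (475,280). The other tumbler is at (203,175), and the pot, mug and thermos are at the back. The side view agrees with this. I'll go via the tumbler to the pad.

>>> send_rows --moves '[1,0.9,0.3,0,0,0,-1,1,0.9,0.3,0,0,0,-1,1,0.9,0.3,0,0,0,-1,1,0.9,0.3,0,0,0,-1,1,0.9,0.3,0,0,0,-1,1,0.9,0.3,0,0,0,-1,1,0.9,0.3,0,0,0,-1,1,0.9,0.3,0,0,0,-1]'

```text
time: 3.3
ee_pos: [0.4052, -0.3298, 0.2916]
tcp_rot: [180.0, -0.0, 21.8]
wrist_force: [-0.3, 0.9, 0.4]
opening: 0.0854
grasp_force: 0.0
```

```bash
python3 - <<'E'
from h import *
np.set_printoptions(precision=3,suppress=True)
c=cam("wrist"); save(c,"w1.png"); o,d=ray(c,(320,200)); print(o,d)
for q,z in(("tumbler",.1),("tumbler_rim",.065),("cradle",0)):
    print(q,[(np.round(x["pixel"]),round(x["p"],2),onz(c,x["pixel"],z)[:2]) for x in bot.landmark_of("wrist",q)[:3]])
o=bot.get_obs(); print(o["time"],o["q"],o["ee_pos"],o["tcp_rot"])
# pad outline from top camera
c=cam("top"); t=bot.trace("top","pad")[0]; print(t["p"],t["extent"])
cn,_=cv2.findContours(t["region"].astype(np.uint8),cv2.RETR_EXTERNAL,2); k=max(cn,key=cv2.contourArea)
w=np.array([onz(c,p[0],.038)[:2] for p in k]).astype(np.float32); print(cv2.minAreaRect(w))
E
```

```text
[ 0.465 -0.306  0.435] [-0.249 -0.093 -0.964]
tumbler [(array([334., 277.]), 0.64, array([ 0.293, -0.39 ]))]
tumbler_rim [(array([354., 100.]), 0.6, array([ 0.497, -0.333])), (array([406., 259.]), 0.56, array([ 0.337, -0.48 ]))]
cradle []
3.5 [-39.228   2.979  14.731 101.753  -0.013 118.876] [ 0.405 -0.33   0.291] [179.994   0.012  21.896]
0.86 [307.6, 186.4, 342.5, 225.3]
((0.5172097682952881, -0.022659525275230408), (0.11367446184158325, 0.0672568678855896), 25.59957504272461)
```

View pics/w1.png

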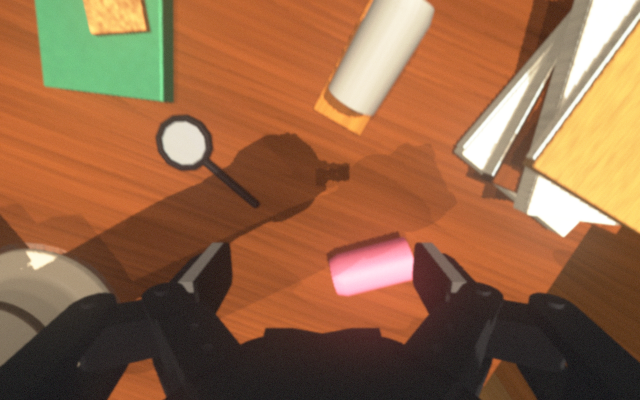

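The wrist view shows the tumbler in the cradle at px (380,55), with its rim at about (354,100). The pad on the book is at the upper left, and the pink decoy is at (370,265). Next I move over the near end of the pad, turning to its yaw (25.6°) and leaning 20°, so the gripper body will clear the peg later.

>>> send_rows --moves '[0.267,0.95,-0.333,0.084,-0.175,0.036,-1,0.267,0.95,-0.333,0.084,-0.175,0.036,-1,0.267,0.95,-0.333,0.084,-0.175,0.036,-1,0.267,0.95,-0.333,0.084,-0.175,0.036,-1,0.267,0.95,-0.333,0.084,-0.175,0.036,-1,0.267,0.95,-0.333,0.084,-0.175,0.036,-1]'

```text
time: 4.35
ee_pos: [0.444, -0.1882, 0.2409]
tcp_rot: [-179.5, -10.0, 23.6]
wrist_force: [-0.5, 0.2, 1.0]
opening: 0.0852
grasp_force: 0.0
```

>>> send_rows --moves '[0.267,0.95,-0.333,0.084,-0.175,0.036,-1,0.267,0.95,-0.333,0.084,-0.175,0.036,-1,0.267,0.95,-0.333,0.084,-0.175,0.036,-1,0.267,0.95,-0.333,0.084,-0.175,0.036,-1,0.267,0.95,-0.333,0.084,-0.175,0.036,-1,0.267,0.95,-0.333,0.084,-0.175,0.036,-1,0,0,0,0,0,0,-1]'

```text
time: 5.22
ee_pos: [0.4838, -0.0455, 0.1906]
tcp_rot: [-179.3, -20.0, 25.5]
wrist_force: [0.1, 0.3, -0.6]
opening: 0.0856
grasp_force: 0.0
```

```bash
cat >> h.py <<'E'
def padrect(c,t,z):
    cn,_=cv2.findContours(t["region"].astype(np.uint8),cv2.RETR_EXTERNAL,2); k=max(cn,key=cv2.contourArea)
    return cv2.minAreaRect(np.array([onz(c,p[0],z)[:2] for p in k]).astype(np.float32))
E
python3 - <<'E'
from h import *
np.set_printoptions(precision=4,suppress=True)
c=cam("wrist"); save(c,"w2.png"); t=bot.trace("wrist","pad")
for x in t[:2]: print(x["p"],x["extent"],padrect(c,x,.038))
print([(x["pixel"],x["p"],onz(c,x["pixel"],.028)) for x in bot.landmark_of("wrist","pad")[:2]])
o=bot.get_obs(); print(o["time"],o["q"],o["ee_pos"],o["tcp_rot"])
E
```

```text
0.83 [280.4, 146.2, 348.5, 253.0] ((0.5154258012771606, -0.022024311125278473), (0.11181860417127609, 0.06540049612522125), 25.259187698364258)
0.31 [481.0, 0.2, 640.0, 112.8] ((0.7794113159179688, -0.18412724137306213), (0.09407635033130646, 0.19744928181171417), 55.65022659301758)
[]
5.375 [-12.9346 -20.6939 -19.6433  75.5345  12.7837 143.2961] [ 0.4844 -0.0466  0.1918] [-179.3261  -19.9927   25.3992]
```

View pics/w2.png

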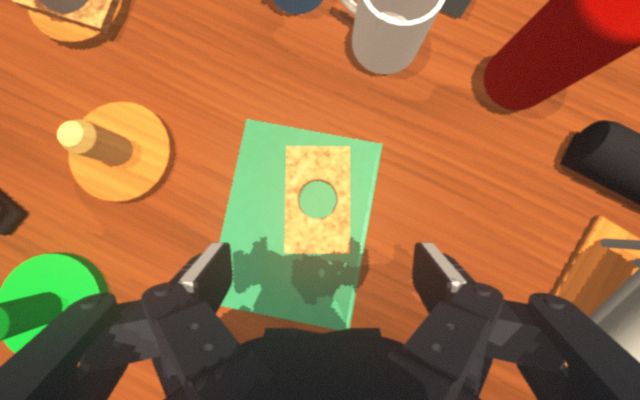

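The picture shows the pad with its hole at px (318,199), squarely between the open fingers, and the bare stand's foot at (120,151). I descend over the pad's near end, reducing the lean to 10°.

>>> send_rows --moves '[-0.029,0.04,-0.8,-0.081,0.146,0,-1,-0.029,0.04,-0.8,-0.081,0.146,0,-1,-0.029,0.04,-0.8,-0.081,0.146,0,-1,-0.029,0.04,-0.8,-0.081,0.146,0,-1,-0.029,0.04,-0.8,-0.081,0.146,0,-1,-0.029,0.04,-0.8,-0.081,0.146,0,-1,-0.029,0.04,-0.8,-0.081,0.146,0,-1,0,0,0,0,0,0,-1]'

```text
time: 6.38
ee_pos: [0.4786, -0.0382, 0.0494]
tcp_rot: [-179.8, -9.8, 25.6]
wrist_force: [-0.4, -1.1, -0.5]
opening: 0.0855
grasp_force: 0.0
```

```bash
python3 - <<'E'
from h import *
np.set_printoptions(precision=4,suppress=True)
o=bot.get_obs(); print(o["time"],o["q"],o["ee_pos"],o["tcp_rot"],o["wrist_force"])
im=cv2.imread("pics/w2.png")
c=cam("wrist"); save(c,"w3.png")
t=bot.trace("wrist","pad")
for x in t[:1]: print(x["p"],x["extent"],padrect(c,x,.038))
E
```

```text
6.375 [ -7.8464 -12.6505 -27.3568  67.186    5.5352 146.9084] [ 0.4786 -0.0382  0.0494] [-179.8254   -9.805    25.6228] [-0.4366 -1.1011 -0.5252]
0.91 [263.7, 68.0, 387.8, 269.4] ((0.5154093503952026, -0.022968117147684097), (0.11058057844638824, 0.06697074323892593), 25.05042839050293)
```

View pics/w3.png

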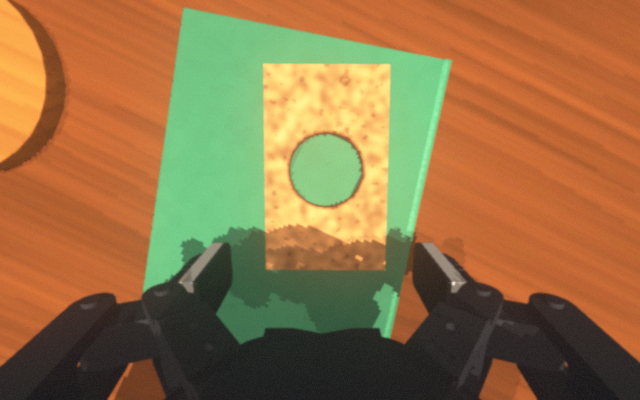

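The fingers straddle the pad's near end symmetrically, with the hole at px (326,170). I lower and close.

>>> send_rows --moves '[0,0,-0.5,0,0,0,-1,0,0,-0.48,0,0,0,-1,0,0,0,0,0,0,-0.7,0,0,0,0,0,0,-0.3,0,0,0,0,0,0,-0.2,0,0,0,0,0,0,-0.2,0,0,0,0,0,0,-0.2,0,0,0,0,0,0,-0.2]' --squeeze 35

```text
time: 7.48
ee_pos: [0.4795, -0.0386, 0.0269]
tcp_rot: [-179.9, -10.0, 25.6]
wrist_force: [-0.1, 0.2, 0.2]
opening: 0.0647
grasp_force: 38.6
```

>>> send_rows --moves '[0,0,0.5,0,0,0,-0.2,0,0,0.9,0,0,0,-0.2,0,0,1,0,0,0,-0.2,0,0,1,0,0,0,-0.2,-0.2,0.6,0.4,0,0,0,-0.2,-0.2,0.8,0,0,0,0,-0.2,-0.2,0.8,0,0,0,0,-0.2,-0.2,0.6,0,0,0,0,-0.2]'

```text
time: 8.48
ee_pos: [0.4587, 0.0327, 0.1217]
tcp_rot: [-179.9, -10.0, 25.6]
wrist_force: [-0.3, 0.2, -0.1]
opening: 0.0645
grasp_force: 38.8
```

```bash
python3 - <<'E'
from h import *
np.set_printoptions(precision=4,suppress=True)
o=bot.get_obs(); print(o["time"],o["q"],o["ee_pos"],o["tcp_rot"],o["opening"],o["grasp_force"])
c=cam("wrist"); save(c,"w4.png")
t=bot.trace("wrist","pad")
for x in t[:1]: print(x["p"],x["extent"],padrect(c,x,o["ee_pos"][2]-.0269+.038))
for n in("wrist","top","side"):
    if n!="wrist": c=cam(n)
    for x in bot.trace(n,"stand")[:3]:
        print(n,x["p"],x["extent"],[onz(c,y["pixel"],0)[:2] for y in bot.landmark_of(n,"stand")[:3]] )
        r=x["region"]; ys,xs=np.nonzero(r); print(onz(c,(xs.mean(),ys.mean()),.015), c["color"][r].mean(0))
        if n=="top":
            rr=padrect(c,x,.015); print(rr)
E
```

```text
8.475 [  1.5157 -17.7326 -23.3869  75.279    4.1412 156.1901] [0.4587 0.0327 0.1217] [-179.9054   -9.96     25.6458] 0.06447325780084709 38.81410360336304
0.92 [249.3, 48.2, 397.8, 284.7] ((0.4949219524860382, 0.0491621196269989), (0.11103621125221252, 0.06677958369255066), 25.13711166381836)
wrist 0.82 [1.2, 248.0, 140.8, 378.1] [array([0.2841, 0.1894]), array([0.4679, 0.2069])]
[0.2896 0.2103 0.015 ] [ 56.9807 188.3184  68.6025]
wrist 0.74 [63.3, 47.2, 216.7, 187.5] [array([0.2841, 0.1894]), array([0.4679, 0.2069])]
[0.4698 0.2055 0.015 ] [235.762  167.2106  80.3351]
top 0.66 [232.2, 204.4, 270.1, 242.0] [array([0.2843, 0.1942]), array([0.477 , 0.2037])]
[0.4711 0.2048 0.015 ] [176.3186 124.6558  79.7389]
((0.47138914465904236, 0.20584309101104736), (0.11418638378381729, 0.11343070864677429), 89.51689147949219)
top 0.58 [235.0, 263.9, 273.8, 303.4] [array([0.2843, 0.1942]), array([0.477 , 0.2037])]
[0.2875 0.1946 0.015 ] [ 88.7421 166.648   95.4914]
((0.28765514492988586, 0.19765442609786987), (0.1102222129702568, 0.10434406995773315), 3.7178192138671875)
side 0.69 [287.9, 252.1, 327.3, 291.3] [array([0.2874, 0.1859])]
[0.4659 0.2109 0.015 ] [153.6814  96.8254  56.1584]
side 0.62 [348.5, 261.0, 387.2, 298.0] [array([0.2874, 0.1859])]
[0.2809 0.1967 0.015 ] [ 49.8014 134.431   57.9724]
side 0.46 [287.6, 208.4, 353.1, 240.8] [array([0.2874, 0.1859])]
[0.4746 0.0029 0.015 ] [62.1251 90.213  64.1958]
```

View pics/w4.png

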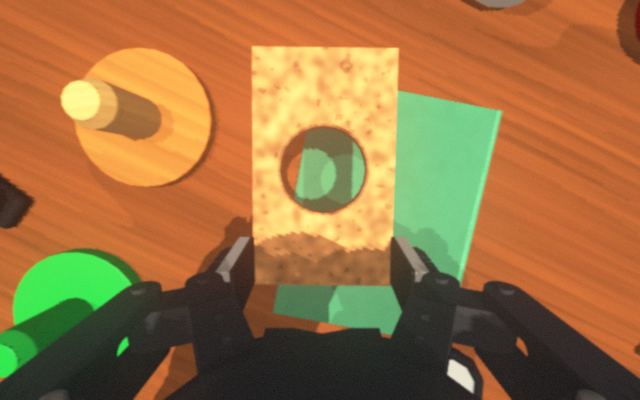

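The pad is held level with its hole at px (323,169), and the peg top is at (80,100). I carry it over the peg.

>>> send_rows --moves '[-0.15,0.89,0,0,0,0,-0.2,-0.15,0.89,0,0,0,0,-0.2,-0.15,0.89,0,0,0,0,-0.2,-0.15,0.89,0,0,0,0,-0.2,-0.15,0.89,0,0,0,0,-0.2,-0.15,0.89,0,0,0,0,-0.2,-0.15,0.89,0,0,0,0,-0.2,0,0,0,0,0,0,-0.2]'

```text
time: 10.18
ee_pos: [0.4329, 0.1881, 0.1218]
tcp_rot: [-179.9, -10.0, 25.7]
wrist_force: [0.6, -0.1, -1.2]
opening: 0.0649
grasp_force: 38.9
```

```bash
python3 - <<'E'
from h import *
np.set_printoptions(precision=4,suppress=True)
o=bot.get_obs(); print(o["time"],o["q"],o["ee_pos"],o["tcp_rot"])
c=cam("wrist"); save(c,"w5.png")
np.savez("w5.npz",K=c["camera_matrix"],R=c["R"],t=c["t"])
x=bot.trace("wrist","pad")[0]; print(x["extent"],padrect(c,x,o["ee_pos"][2]-.0269+.038))
for x in bot.trace("wrist","stand")[:2]: print(x["p"],x["extent"])
# expected projections
print("peg top", proj(c,[.4695,.2055,.08]),"foot",proj(c,[.4695,.2055,.015]))
E
```

```text
10.175 [ 23.1621 -16.8781 -22.7752  74.1498   0.5247 177.4789] [0.4329 0.1881 0.1218] [-179.9181   -9.9665   25.7217]
[249.6, 46.3, 396.9, 285.2] ((0.46914082765579224, 0.20470724999904633), (0.11046759784221649, 0.06624797731637955), 24.921419143676758)
0.77 [281.9, 127.8, 362.8, 212.4]
0.74 [251.3, 46.8, 397.3, 286.6]
peg top [321.7251 169.0179] foot [321.8996 169.5576]
```

View pics/w5.png

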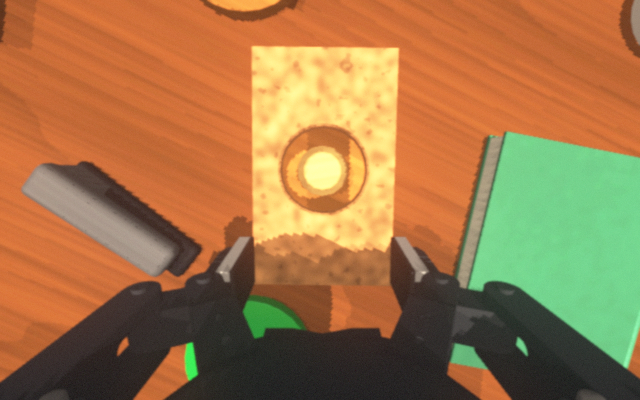

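The peg top (322,171) shows concentric inside the hole (323,169), about 1 mm off. I lower the pad over it.

>>> send_rows --moves '[-0.04,0,-0.8,0,0,0,-0.2,0,0,-0.8,0,0,0,-0.2,0,0,-0.8,0,0,0,-0.2,0,0,-0.6,0,0,0,-0.2,0,0,-0.5,0,0,0,-0.2,0,0,-0.4,0,0,0,-0.2,0,0,-0.2,0,0,0,-0.2,0,0,-0.1,0,0,0,-0.2]'

```text
time: 11.32
ee_pos: [0.4323, 0.1872, 0.0169]
tcp_rot: [-179.9, -10.0, 25.6]
wrist_force: [0.3, 0.6, -0.6]
opening: 0.0648
grasp_force: 38.9
```

>>> send_rows --moves '[0,0,-0.04,0,0,0,-0.2,0,0,0,0,0,0,-0.2]'

```text
time: 11.58
ee_pos: [0.4323, 0.1872, 0.0162]
tcp_rot: [-179.9, -10.0, 25.6]
wrist_force: [0.5, 0.8, -0.5]
opening: 0.0648
grasp_force: 38.9
```

>>> send_rows --moves '[0,0,-0.06,0,0,0,-0.2,0,0,-0.03,0,0,0,-0.2,0,0,0,0,0,0,-0.2]'

```text
time: 11.95
ee_pos: [0.4323, 0.1872, 0.0138]
tcp_rot: [-179.9, -10.0, 25.6]
wrist_force: [-0.8, -0.6, 1.7]
opening: 0.0644
grasp_force: 39.1
```

Light contact, so I release, rise, and check.

>>> send_rows --moves '[0,0,0,0,0,0,-0.5,0,0,0,0,0,0,-1,0,0,0,0,0,0,-1,0,0,0.5,0,0,0,-1,0,0,1,0,0,0,-1,0,0,1,0,0,0,-1,0,0,1,0,0,0,-1,0,0,1,0,0,0,-1]'

```text
time: 12.95
ee_pos: [0.4323, 0.1872, 0.128]
tcp_rot: [-179.9, -10.0, 25.6]
wrist_force: [-0.1, 0.2, -0.1]
opening: 0.0853
grasp_force: 0.0
```

```bash
python3 - <<'E'
from h import *
np.set_printoptions(precision=4,suppress=True)
o=bot.get_obs(); print(o["time"],o["q"],o["ee_pos"],o["tcp_rot"],o["opening"])
c=cam("wrist"); save(c,"w6.png")
x=bot.trace("wrist","pad")[0]; print(x["p"],x["extent"],padrect(c,x,.025))
for p in([.4695,.2055,.08],[.4695,.2055,.025]):print(proj(c,p))
E
```

```text
12.95 [ 23.1055 -17.1083 -22.2777  74.8091   0.5069 177.5351] [0.4323 0.1872 0.128 ] [-179.929   -10.034    25.6087] 0.08527878952076512
0.6 [280.8, 105.2, 365.2, 236.1] ((0.4686344861984253, 0.20392455160617828), (0.1106783002614975, 0.06654155254364014), 24.96338653564453)
[320.8657 167.7103]
[321.1919 168.5294]
```

View pics/w6.png

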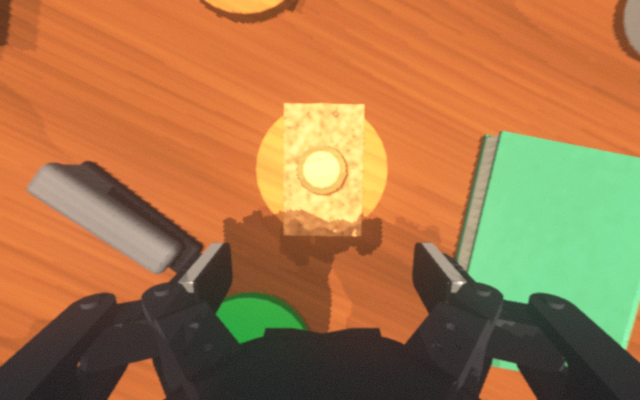

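The pad lies flat on the foot with the peg centred in its hole at (322,169). Next I fit the arm's kinematics from the logged states, to check that the tumbler grasp and placing poses are reachable.

```bash
cat > kin.py <<'E'
import numpy as np, itertools
from scipy.optimize import least_squares
from scipy.spatial.transform import Rotation as Ro
D=[([-68.182,4.98,10.078,95.1,0,90],[.204,-.511,.231],[-179.998,0,21.817]),
([-39.228,2.979,14.731,101.753,-.013,118.876],[.405,-.330,.291],[179.994,.012,21.896]),
([-12.9346,-20.6939,-19.6433,75.5345,12.7837,143.2961],[.4844,-.0466,.1918],[-179.3261,-19.9927,25.3992]),
([-7.8464,-12.6505,-27.3568,67.186,5.5352,146.9084],[.4786,-.0382,.0494],[-179.8254,-9.805,25.6228]),
([1.5157,-17.7326,-23.3869,75.279,4.1412,156.1901],[.4587,.0327,.1217],[-179.9054,-9.96,25.6458]),
([23.1621,-16.8781,-22.7752,74.1498,.5247,177.4789],[.4329,.1881,.1218],[-179.9181,-9.9665,25.7217]),
([23.1055,-17.1083,-22.2777,74.8091,.5069,177.5351],[.4323,.1872,.128],[-179.929,-10.034,25.6087])]
E=lambda r: Ro.from_euler("xyz",r,degrees=True)
Y=lambda a:Ro.from_euler("y",a,degrees=True)
Z=lambda a:Ro.from_euler("z",a,degrees=True)
X=lambda a:Ro.from_euler("x",a,degrees=True)
def fk(q,p,s):
    a,h,L1,L2,e,d5,Lt=p
    R=Z(q[0]); x=R.apply([a,0,h]); R=R*Y(q[1]); x=x+R.apply([0,0,L1]); R=R*Y(-q[2]); x=x+R.apply([L2,0,e])
    R=R*Y(q[3]); x=x+R.apply([d5,0,0]); R=R*Z(s[0]*q[4]); R=R*X(s[1]*q[5]); x=x+R.apply([Lt,0,0])
    return x,R*Ro.from_matrix(np.array([[0,0,1],[0,1,0],[-1,0,0]]))*Z(s[2])
best=None
for s in itertools.product((1,-1),(1,-1),(0,90,180,-90)):
    er=sum((fk(q,np.zeros(7),s)[1].inv()*E(r)).magnitude() for q,_,r in D)
    if best is None or er<best[0]: best=(er,s)
s=best[1]
f=lambda p:np.concatenate([fk(q,p,s)[0]-x for q,x,_ in D]+[1e-4*(p-p0)])
p0=np.array([0,.3,.35,.3,0,.1,.15]); p=least_squares(f,p0).x
lo=np.array([-179.16,-48.56,-65.8,-126.05,-82.76,-180]); hi=np.array([179.16,103.87,70.77,130.52,87.17,180])
def ik(x,R,q0):
    g=lambda q:np.concatenate([(fk(q,p,s)[0]-x)*10,(fk(q,p,s)[1].inv()*R).as_rotvec()*2])
    r=least_squares(g,np.clip(q0,lo+1,hi-1),bounds=(lo,hi)); return r.x,np.abs(r.fun).max()
if __name__=="__main__":
    np.set_printoptions(precision=3,suppress=True)
    print(best,p,np.abs(f(p)).max())
    q=D[-1][0]
    def pose(heading,down): # tool points along heading, 'down' deg below level, tool x on the upper/forward side
        return Z(heading)*Y(-(90-down))*E([180,0,0])
    for down in(90,100,75):
        R=pose(-8,down); print("grasp",down,*ik(np.array([.548,-.335,.085])+R.apply([0,0,.027]),R,[-30,0,0,90,0,150]),R.as_euler("xyz",degrees=True))
    for hd in(25,35,45):
        for down in(5,20,30):
            for z in(.085,.16):
                R=pose(hd,down); print("place",hd,down,z,*ik(np.array([.4685,.2045,z])+R.apply([0,0,.027]),R,[20,-30,-40,20,10,170]))
E
python3 kin.py
```

```text
(3.5329475168057604e-05, (1, 1, 0)) [0.001 0.16  0.421 0.518 0.036 0.145 0.285] 0.00047683076833981985
grasp 90 [-31.438  17.605   5.539  77.935  -0.    156.562] 4.440892098500626e-15 [180.   0.  -8.]
grasp 100 [-29.945  26.784  16.899  89.404  -3.721 158.357] 2.0061522928993547e-10 [180.  10.  -8.]
grasp 75 [-34.054   5.178 -10.338  60.95    6.527 154.722] 7.716050021144838e-14 [180. -15.  -8.]
place 25 5 0.085 [ 20.099 -47.303 -65.8    10.341   6.528 177.169] 0.8253521906943211
place 25 5 0.16 [ 16.205 -48.56  -65.8     4.115  13.955 175.994] 0.5498318736940668
place 25 20 0.085 [ 21.851 -48.56  -65.8    15.226   3.329 178.237] 0.4330802924699931
place 25 20 0.16 [ 20.121 -48.56  -63.74   11.899   6.6   177.644] 0.38159552836765975
place 25 30 0.085 [ 22.311 -48.56  -65.8    17.534   2.484 178.455] 0.1653655143603651
place 25 30 0.16 [ 22.084 -48.56  -57.29   26.93    2.903 178.274] 0.19576932981863993
place 35 5 0.085 [  3.38  -36.98  -65.8     0.82   40.595 162.765] 0.604437709330041
place 35 5 0.16 [  5.687 -48.56  -65.8     5.979  35.966 167.713] 0.47891189727820926
place 35 20
[... 160 characters left out ...]
45
place 35 30 0.085 [ 14.472 -47.851 -65.8    17.576  18.122 168.206] 0.12312557920008253
place 35 30 0.16 [ 13.305 -48.56  -58.305  26.042  20.392 167.434] 0.11569844413415409
place 45 5 0.085 [ -2.229 -26.564 -65.8   -10.437  56.295 157.66 ] 0.42147543174017266
place 45 5 0.16 [  0.293 -43.666 -65.8     1.883  49.807 162.551] 0.35957000928656047
place 45 20 0.085 [  4.257 -39.78  -65.8     8.698  40.108 157.878] 0.2058137768503639
place 45 20 0.16 [  4.414 -48.56  -65.8    10.762  40.193 162.164] 0.10270091362796739
place 45 30 0.085 [  8.352 -44.379 -65.8    15.377  31.304 159.047] 0.027386937210242403
place 45 30 0.16 [  8.241 -48.56  -59.411  25.53   31.562 159.206] 0.01759266764807068
```

```bash
python3 - <<'E'
from kin import *
np.set_printoptions(precision=0,suppress=True)
def pose(heading,down): return Z(heading)*Y(-(90-down))*E([180,0,0])
for hd in list(range(50,121,10))+[-20,-40,-60,-80]:
    for down in(10,20,25):
        out=[]
        for z in(.095,.17):
            R=pose(hd,down); x=np.array([.4685,.2045,z])+R.apply([0,0,.027])
            b=min((ik(x,R,q0) for q0 in([0,-30,-40,20,40,160],[45,-10,-30,40,-40,180],[0,0,0,40,50,90])),key=lambda t:t[1]); out.append(b)
        if max(o[1] for o in out)<.02: print(hd,down,out[0][0],out[1][0])
E
```

```text
60 20 [ -1. -33. -65.   5.  55. 148.] [ -1. -40. -59.  18.  55. 148.]
60 25 [  0. -33. -61.  15.  51. 144.] [  0. -39. -55.  26.  51. 144.]
70 10 [ -5. -18. -63. -10.  72. 147.] [ -5. -29. -59.   4.  72. 147.]
70 20 [ -3. -22. -55.  19.  64. 131.] [ -3. -28. -50.  30.  64. 131.]
70 25 [ -2. -22. -52.  27.  60. 127.] [ -2. -27. -46.  38.  60. 127.]
80 10 [ -6.  -7. -46.  29.  79. 111.] [ -6. -13. -42.  40.  79. 111.]
80 20 [ -5.  -9. -42.  42.  69. 106.] [ -5. -14. -37.  52.  69. 106.]
80 25 [ -3. -10. -40.  46.  64. 105.] [ -3. -14. -35.  56.  64. 105.]
90 10 [ -6.  17. -23.  82.  78.  59.] [ -6.  11. -20.  90.  78.  59.]
90 20 [ -5.   6. -27.  69.  69.  77.] [ -5.   2. -22.  78.  69.  77.]
90 25 [ -4.   3. -27.  67.  65.  82.] [ -4.  -1. -23.  76.  65.  82.]
100 10 [ -5.  30.  -9. 106.  72.  33.] [ -5.  25.  -7. 114.  72.  33.]
100 20 [ -4.  19. -14.  90.  66.  54.] [ -4.  15. -11.  98.  66.  54.]
100 25 [ -3.  15. -16.  85.  62.  62.] [ -3.  11. -12.  93.  62.  62.]
110 10 [ -4.  38.  -0. 118.  65.  22.] [ -4.  33.   1. 125.  65.  22.]
110 20 [ -2.  28.  -4. 104.  60.  40.] [ -2.  24.  -1. 111.  60.  40.]
110 25 [-2. 24. -6. 98. 57. 47.] [ -2.  20.  -2. 106.  57.  47.]
120 20 [ -1.  35.   5. 113.  54.  30.] [ -1.  31.   7. 120.  54.  30.]
120 25 [  0.  31.   3. 108.  52.  36.] [  0.  28.   6. 116.  52.  36.]
```

```bash
cat >> kin.py <<'E'
def pose(heading,down): return Z(heading)*Y(-(90-down))*E([180,0,0])
def plan(x1,R1,x2,R2,n,q0):
    x1=np.array(x1);x2=np.array(x2);w=(R2*R1.inv()).as_rotvec()
    print("total",(x2-x1)/.025,w/.15," per row",np.round((x2-x1)/n/.025,3),np.round(w/n/.15,3))
    q=np.array(q0,float); worst=0;mx=0
    for i in range(1,n+1):
        qn,e=ik(x1+(x2-x1)*i/n,Ro.from_rotvec(w*i/n)*R1,q); worst=max(worst,e); mx=np.maximum(mx,np.abs(qn-q)*8); q=qn
    print("ikerr",round(worst,5),"max deg/s",mx.round(),"end q",q.round(1)); return q
E
python3 - <<'E'
from kin import *
np.set_printoptions(precision=3,suppress=True)
q=[23.1055,-17.1083,-22.2777,74.8091,.5069,177.5351]
plan([.4323,.1872,.128],E([-179.93,-10.03,25.6]),[.545,-.335,.21],pose(-8,90),22,q)
E
```

```text
total [  4.508 -20.888   3.28 ] [-0.189  1.169 -3.9  ]  per row [ 0.205 -0.949  0.149] [-0.009  0.053 -0.177]
ikerr 0.0 max deg/s [25. 23. 32. 11.  3. 13.] end q [-31.6  17.4  22.1  94.7   0.  156.4]
```

>>> send_rows --moves '[0.2,-0.95,0.3,-0.009,0.053,-0.177,-1,0.2,-0.95,0.3,-0.009,0.053,-0.177,-1,0.2,-0.95,0.3,-0.009,0.053,-0.177,-1,0.2,-0.95,0.3,-0.009,0.053,-0.177,-1,0.2,-0.95,0.3,-0.009,0.053,-0.177,-1,0.2,-0.95,0.3,-0.009,0.053,-0.177,-1,0.2,-0.95,0.3,-0.009,0.053,-0.177,-1,0.2,-0.95,0.3,-0.009,0.053,-0.177,-1]'

```text
time: 14.05
ee_pos: [0.4721, -0.0037, 0.1861]
tcp_rot: [-179.3, -6.3, 13.3]
wrist_force: [0.0, -0.0, -0.5]
opening: 0.0853
grasp_force: 0.0
```

>>> send_rows --moves '[0.2,-0.95,0.1,-0.009,0.053,-0.177,-1,0.2,-0.95,0.1,-0.009,0.053,-0.177,-1,0.2,-0.95,0.1,-0.009,0.053,-0.177,-1,0.2,-0.95,0.1,-0.009,0.053,-0.177,-1,0.2,-0.95,0.1,-0.009,0.053,-0.177,-1,0.2,-0.95,0.1,-0.009,0.053,-0.177,-1,0.2,-0.95,0.1,-0.009,0.053,-0.177,-1,0.2,-0.95,0.1,-0.009,0.053,-0.177,-1]'

```text
time: 15.05
ee_pos: [0.5122, -0.1936, 0.2058]
tcp_rot: [-179.4, -2.6, 1.1]
wrist_force: [-0.4, 0.4, -0.1]
opening: 0.0853
grasp_force: 0.0
```

>>> send_rows --moves '[0.2,-0.95,0,-0.009,0.053,-0.177,-1,0.2,-0.95,0,-0.009,0.053,-0.177,-1,0.2,-0.95,0,-0.009,0.053,-0.177,-1,0.2,-0.95,0,-0.009,0.053,-0.177,-1,0.2,-0.95,0,-0.009,0.053,-0.177,-1,0.3,-0.95,0,-0.009,0.053,-0.177,-1,0,0,0,0,0,0,-1]'

```text
time: 15.92
ee_pos: [0.5447, -0.3364, 0.2048]
tcp_rot: [180.0, 0.1, -8.0]
wrist_force: [-0.3, 0.1, -0.1]
opening: 0.0854
grasp_force: 0.0
```

```bash
cat > tum.py <<'E'
from h import *
from scipy.optimize import least_squares
np.set_printoptions(precision=4,suppress=True)
o=bot.get_obs(); print(o["time"],o["q"],o["ee_pos"],o["tcp_rot"])
c=cam("wrist"); save(c,"w7.png")
t=bot.trace("wrist","tumbler")
for x in t[:3]: print(x["p"],x["extent"])
for q in("tumbler","tumbler_rim","cradle"):
    print(q,[(np.round(x["pixel"]),x["p"],onz(c,x["pixel"],{"tumbler":.1047,"tumbler_rim":.0653}.get(q,0))) for x in bot.landmark_of("wrist",q)[:2]])
# silhouette fit: pose (x,y,yaw) of the tumbler by hull of projected rings
r=t[0]["region"].astype(np.uint8)
def hull(p):
    a=np.radians(p[2]); ax=np.array([np.cos(a)*np.cos(np.radians(20)),np.sin(a)*np.cos(np.radians(20)),np.sin(np.radians(20))])
    u=np.cross(ax,[0,0,1]);u/=np.linalg.norm(u);v=np.cross(u,ax);th=np.linspace(0,2*np.pi,48)
    m=np.array([p[0],p[1],.085]); P=[]
    for s,rad in((57.5,.026),(43.5,.031),(-57.5,.031)):
        P+=[proj(c,m+ax*s/1000+rad*(np.cos(k)*u+np.sin(k)*v)) for k in th]
    return cv2.convexHull(np.array(P,np.float32))
def iou(p):
    g=np.zeros_like(r); cv2.fillConvexPoly(g,np.round(hull(p)).astype(np.int32),1); return 1-(g&r).sum()/max(1,(g|r).sum())
from scipy.optimize import minimize
s=minimize(iou,[.548,-.335,-8],method="Nelder-Mead",options=dict(initial_simplex=[[.548,-.335,-8],[.558,-.335,-8],[.548,-.325,-8],[.548,-.335,-2]]))
print("tumbler mid,yaw",s.x,"iou",1-s.fun)
im=cv2.imread("pics/w7.png"); cv2.polylines(im,[np.round(hull(s.x)).astype(np.int32)],True,(0,0,255)); cv2.imwrite("pics/w7b.png",im)
E
python3 tum.py
```

```text
15.925 [-31.665   17.4725  21.6062  94.2397  -0.0819 156.3462] [ 0.5447 -0.3364  0.2048] [179.9675   0.1299  -8.0112]
0.87 [282.4, 115.2, 361.1, 255.4]
tumbler [(array([322., 123.]), 0.84, array([ 0.604 , -0.3454,  0.1047]))]
tumbler_rim [(array([324., 234.]), 0.74, array([ 0.4956, -0.3322,  0.0653]))]
cradle []
tumbler mid,yaw [ 0.5491 -0.3382 -7.2572] iou 0.9623338257016248
```

View pics/w7b.png

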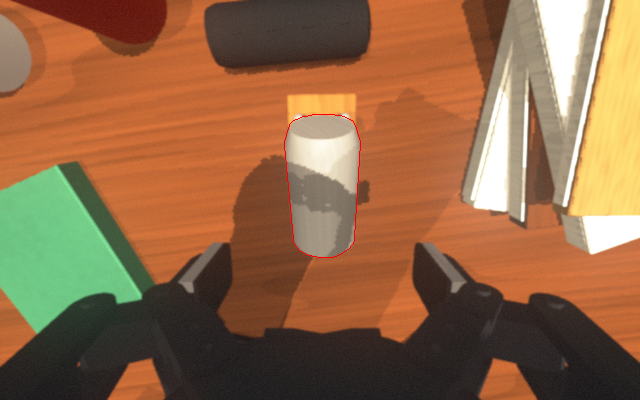

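The fitted outline matches the tumbler: bottom at px (322,123), rim at (324,234), centred between the fingers. I descend astride it and close.

>>> send_rows --moves '[0.2,-0.03,-0.8,0,0,0.02,-1,0.2,-0.03,-0.8,0,0,0.02,-1,0.15,-0.03,-0.8,0,0,0.01,-1,0.1,-0.03,-0.8,0,0,0,-1,0,0,-0.8,0,0,0,-1,0,0,-0.8,0,0,0,-1,0,0,-0.6,0,0,0,-1,0,0,-0.2,0,0,0,-1]'

```text
time: 17.18
ee_pos: [0.5605, -0.3381, 0.0647]
tcp_rot: [180.0, 0.1, -7.5]
wrist_force: [-0.1, -1.0, 0.7]
opening: 0.0856
grasp_force: 0.0
```

>>> send_rows --moves '[0,0,-0.1,0,0,0,-0.7,0,0,0,0,0,0,-0.4,0,0,0,0,0,0,-0.2,0,0,0,0,0,0,-0.1,0,0,0,0,0,0,-0.1,0,0,0,0,0,0,-0.1]' --squeeze 45

```text
time: 17.92
ee_pos: [0.5613, -0.3391, 0.0648]
tcp_rot: [179.8, -0.1, -7.5]
wrist_force: [-1.5, -4.9, 6.7]
opening: 0.0617
grasp_force: 49.5
```

>>> send_rows --moves '[0,0,0.3,0,0,0,-0.1,0,0,0.5,0,0,0,-0.1,0,0,0.8,0,0,0,-0.1,0,0,1,0,0,0,-0.1,0,0,1,0,0,0,-0.1,0,0,1,0,0,0,-0.1,0,0,0.8,0,0,0,-0.1,0,0,0,0,0,0,-0.1]'

```text
time: 18.92
ee_pos: [0.5616, -0.3384, 0.2007]
tcp_rot: [179.9, -0.1, -7.5]
wrist_force: [0.0, 0.2, -1.2]
opening: 0.062
grasp_force: 49.2
```

```bash
python3 - <<'E'
from kin import *
from h import bot
np.set_printoptions(precision=3,suppress=True)
o=bot.get_obs(); print(o["time"],o["q"],o["ee_pos"],o["tcp_rot"],o["opening"],o["wrist_force"])
Rg=E([179.8,-.1,-7.5]); xg=np.array([.5613,-.3391,.0648])
a,b=np.radians([-7.3,20]); ax=np.array([np.cos(a)*np.cos(b),np.sin(a)*np.cos(b),np.sin(b)])
rim=np.array([.549,-.338,.085])-.0575*ax
rel=Rg.inv().apply(rim-xg); axt=Rg.inv().apply(ax); print("rel",rel,axt); np.savez("grip.npz",rel=rel,axt=axt)
for hd in(70,80,90):
    R2=pose(hd,20); v=R2.apply(axt); al=np.cross(v,[0,0,1]); R2=Ro.from_rotvec(al)*R2
    print(hd,R2.as_euler("xyz",degrees=True),R2.apply(axt))
    x2=np.array([.4688,.2045,.125])-R2.apply(rel); print(x2)
    plan(o["ee_pos"],E(o["tcp_rot"]),x2,R2,32,o["q"])
E
```

```text
18.925 [-31.049  19.426  23.609  94.025  -0.057 156.439] [ 0.562 -0.338  0.201] [179.884  -0.122  -7.488] 0.06196100517426679 [ 0.017  0.222 -1.234]
rel [-0.066  0.001 -0.001] [ 0.94  -0.002 -0.34 ]
70 [-179.648  -70.099   69.669] [-0.  0.  1.]
[0.476 0.226 0.187]
total [-3.416 22.597 -0.542] [ 4.548 -7.444  7.8  ]  per row [-0.107  0.706 -0.017] [ 0.142 -0.233  0.244]
ikerr 0.0 max deg/s [15. 24. 30. 37. 18. 14.] end q [ -3.8 -29.5 -47.7  34.2  64.5 130.6]
80 [-179.648  -70.099   79.669] [-0.  0.  1.]
[0.472 0.227 0.187]
total [-3.573 22.635 -0.542] [ 5.28  -7.155  8.784]  per row [-0.112  0.707 -0.017] [ 0.165 -0.224  0.274]
ikerr 0.0 max deg/s [15. 22. 28. 20. 19. 17.] end q [ -4.9 -14.8 -34.6  56.5  69.5 104.8]
90 [-179.648  -70.099   89.669] [-0.  0.  1.]
[0.468 0.228 0.187]
total [-3.735 22.645 -0.542] [ 6.012 -6.813  9.759]  per row [-0.117  0.708 -0.017] [ 0.188 -0.213  0.305]
ikerr 0.0 max deg/s [15. 21. 26. 11. 19. 25.] end q [ -4.9   1.  -20.4  82.   69.5  75.9]
```

>>> send_rows --moves '[-0.149,0.943,0.05,0.22,-0.298,0.366,-0.1,-0.149,0.943,0.05,0.22,-0.298,0.366,-0.1,-0.149,0.943,0.05,0.22,-0.298,0.366,-0.1,-0.149,0.943,0.05,0.22,-0.298,0.366,-0.1,-0.149,0.943,0.05,0.22,-0.298,0.366,-0.1,-0.149,0.943,0.05,0.22,-0.298,0.366,-0.1,-0.149,0.943,0.05,0.22,-0.298,0.366,-0.1,-0.149,0.943,0.05,0.22,-0.298,0.366,-0.1]'

```text
time: 19.92
ee_pos: [0.5306, -0.1487, 0.2077]
tcp_rot: [-166.3, -21.4, 15.6]
wrist_force: [0.3, 0.7, -1.9]
opening: 0.0618
grasp_force: 49.3
```

>>> send_rows --moves '[-0.149,0.943,0,0.22,-0.298,0.366,-0.1,-0.149,0.943,0,0.22,-0.298,0.366,-0.1,-0.149,0.943,0,0.22,-0.298,0.366,-0.1,-0.149,0.943,0,0.22,-0.298,0.366,-0.1,-0.149,0.943,0,0.22,-0.298,0.366,-0.1,-0.149,0.943,0,0.22,-0.298,0.366,-0.1,-0.149,0.943,0,0.22,-0.298,0.366,-0.1]'

```text
time: 20.8
ee_pos: [0.5044, 0.0162, 0.2076]
tcp_rot: [-161.2, -43.2, 35.1]
wrist_force: [-0.5, 0.7, -2.2]
opening: 0.0616
grasp_force: 49.3
```

```bash
python3 - <<'E'
from kin import *
from h import bot
np.set_printoptions(precision=3,suppress=True)
o=bot.get_obs(); print(o["time"],o["q"],o["ee_pos"],o["tcp_rot"],o["opening"],o["grasp_force"])
g=np.load("grip.npz"); R2=pose(80,20); R2=Ro.from_rotvec(np.cross(R2.apply(g["axt"]),[0,0,1]))*R2
x2=np.array([.4688,.2045,.13])-R2.apply(g["rel"])
plan(o["ee_pos"],E(o["tcp_rot"]),x2,R2,9,o["q"])
E
```

```text
20.8 [-22.109 -13.502 -19.769  77.084  45.966 118.139] [0.504 0.016 0.208] [-161.226  -43.18    35.089] 0.061564652415867234 49.29976746439934
total [-1.286  8.448 -0.618] [ 1.988 -2.695  3.272]  per row [-0.143  0.939 -0.069] [ 0.221 -0.299  0.364]
ikerr 0.0 max deg/s [19.  7. 16. 28. 23. 17.] end q [ -4.9 -15.  -34.2  57.1  69.5 104.8]
```

>>> send_rows --moves '[-0.143,0.939,-0.03,0.221,-0.299,0.364,-0.1,-0.143,0.939,-0.03,0.221,-0.299,0.364,-0.1,-0.143,0.939,-0.03,0.221,-0.299,0.364,-0.1,-0.143,0.939,-0.03,0.221,-0.299,0.364,-0.1,-0.143,0.939,-0.03,0.221,-0.299,0.364,-0.1,-0.143,0.939,-0.03,0.221,-0.299,0.364,-0.1,-0.143,0.939,-0.03,0.221,-0.299,0.364,-0.1,-0.143,0.939,-0.03,0.221,-0.299,0.364,-0.1]'

```text
time: 21.8
ee_pos: [0.4757, 0.2039, 0.2015]
tcp_rot: [-174.0, -67.6, 71.2]
wrist_force: [-0.3, -0.1, -1.3]
opening: 0.0616
grasp_force: 49.3
```

>>> send_rows --moves '[-0.143,0.939,-0.1,0.221,-0.299,0.364,-0.1,0,0,0,0,0,0,-0.1]'

```text
time: 22.05
ee_pos: [0.4717, 0.2274, 0.1983]
tcp_rot: [-179.1, -70.0, 79.1]
wrist_force: [0.1, 0.6, -1.0]
opening: 0.0619
grasp_force: 49.5
```

```bash
cat > chk.py <<'E'
import sys
from kin import *
from h import *
np.set_printoptions(precision=3,suppress=True)
o=bot.get_obs(); print(o["time"],o["q"],o["ee_pos"],o["tcp_rot"],o["opening"],o["grasp_force"],o["wrist_force"])
g=np.load("grip.npz"); R=E(o["tcp_rot"]); print("rim model",o["ee_pos"]+R.apply(g["rel"]),"axis",R.apply(g["axt"]))
R2=pose(80,20); R2=Ro.from_rotvec(np.cross(R2.apply(g["axt"]),[0,0,1]))*R2
print("rot left /.15",(R2*R.inv()).as_rotvec()/.15)
rz=(o["ee_pos"]+R.apply(g["rel"]))[2]
im=[]
for n in("side","top"):
    c=cam(n); save(c,n+sys.argv[1]+".png")
    for q,z in(("tumbler",rz+.115),("tumbler_rim",rz)):
        print(n,q,[(np.round(x["pixel"]),round(x["p"],2),onz(c,x["pixel"],z)[:2]) for x in bot.landmark_of(n,q)[:4]])
    u,v=proj(c,[.4688,.2045,.1]).astype(int); k=c["color"][max(0,v-50):v+50,max(0,u-50):u+50,::-1]; im.append(cv2.resize(k,(390,390),interpolation=cv2.INTER_CUBIC))
    print(n,"crop origin",u-50,v-50)
cv2.imwrite("pics/c"+sys.argv[1]+".png",np.hstack(im))
E
python3 chk.py 8
```

```text
22.05 [ -4.894 -15.178 -33.565  58.168  69.424 104.66 ] [0.472 0.227 0.198] [-179.079  -70.009   79.137] 0.06191939497849486 49.52715955674648 [ 0.055  0.61  -1.033]
rim model [0.468 0.204 0.136] axis [0.004 0.001 1.   ]
rot left /.15 [ 0.006 -0.024 -0.   ]
side tumbler [(array([305., 209.]), 0.91, array([0.463, 0.211])), (array([401., 159.]), 0.84, array([ 0.256, -0.087])), (array([240., 263.]), 0.52, array([0.552, 0.435]))]
side tumbler_rim [(array([391., 150.]), 0.69, array([ 0.307, -0.314])), (array([308., 270.]), 0.66, array([0.43 , 0.309])), (array([307., 241.]), 0.65, array([0.461, 0.206])), (array([254., 213.]), 0.6, array([0.645, 0.136]))]
side crop origin 254 199
top tumbler [(array([461., 296.]), 0.97, array([ 0.278, -0.336])), (array([232., 219.]), 0.67, array([0.463, 0.204])), (array([425., 197.]), 0.34, array([ 0.512, -0.263]))]
top tumbler_rim [(array([492., 268.]), 0.86, array([ 0.334, -0.462]))]
top crop origin 195 171
```

View pics/c8.png

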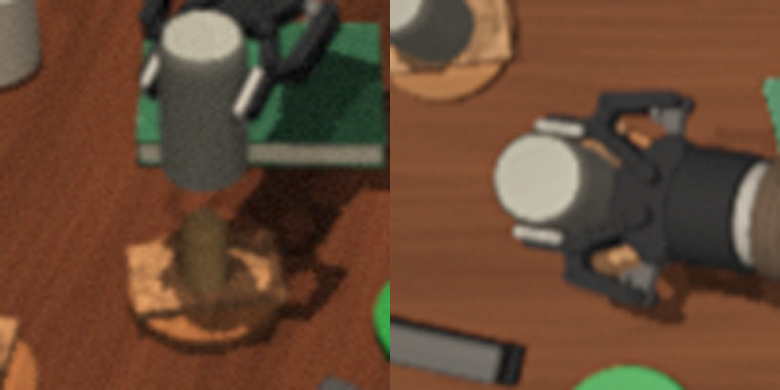

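The picture shows the tumbler mouth-down and upright (rim near side px (307,241)), hovering over the peg with the pad flat on the foot. I lower it.

>>> send_rows --moves '[0.04,0,-0.8,0.006,-0.024,0,-0.1,0,0,-0.8,0,0,0,-0.1,0,0,-0.8,0,0,0,-0.1,0,0,-0.7,0,0,0,-0.1,0,0,-0.5,0,0,0,-0.1,0,0,-0.3,0,0,0,-0.1,0,0,-0.2,0,0,0,-0.1,0,0,-0.05,0,0,0,-0.1]'

```text
time: 23.35
ee_pos: [0.474, 0.2265, 0.0965]
tcp_rot: [179.9, -70.1, 80.0]
wrist_force: [-0.2, -0.2, -1.9]
opening: 0.0618
grasp_force: 49.5
```

>>> send_rows --moves '[0,0,-0.05,0,0,0,-0.1,0,0,-0.05,0,0,0,-0.1,0,0,0,0,0,0,-0.1]'

```text
time: 23.72
ee_pos: [0.4739, 0.2266, 0.094]
tcp_rot: [179.9, -70.1, 80.0]
wrist_force: [0.2, 0.1, -1.2]
opening: 0.0616
grasp_force: 49.5
```

>>> send_rows --moves '[0,0,-0.08,0,0,0,-0.1,0,0,-0.05,0,0,0,-0.1,0,0,-0.03,0,0,0,-0.1,0,0,0,0,0,0,-0.1]'

```text
time: 24.22
ee_pos: [0.4739, 0.2265, 0.0898]
tcp_rot: [179.9, -70.1, 80.0]
wrist_force: [-0.0, 0.4, -1.6]
opening: 0.0612
grasp_force: 49.5
```

>>> send_rows --moves '[0,0,-0.05,0,0,0,-0.1,0,0,0,0,0,0,-0.1]'

```text
time: 24.48
ee_pos: [0.4738, 0.2266, 0.0885]
tcp_rot: [179.9, -70.1, 80.0]
wrist_force: [1.1, -0.3, -2.2]
opening: 0.0613
grasp_force: 49.5
```

>>> send_rows --moves '[0,0,-0.05,0,0,0,-0.1,0,0,0,0,0,0,-0.1]'

```text
time: 24.72
ee_pos: [0.474, 0.2266, 0.0876]
tcp_rot: [179.8, -70.1, 80.1]
wrist_force: [0.2, 0.2, -0.4]
opening: 0.0619
grasp_force: 49.5
```

>>> send_rows --moves '[0,0,-0.04,0,0,0,-0.1,0,0,0,0,0,0,-0.1]'

```text
time: 24.98
ee_pos: [0.4741, 0.2268, 0.0875]
tcp_rot: [179.8, -70.2, 80.1]
wrist_force: [-2.0, -0.6, 5.9]
opening: 0.0619
grasp_force: 49.6
```

Contact felt at rim height 25 mm. I let go and back straight out along the fingers.

>>> send_rows --moves '[0,0,0,0,0,0,-0.3,0,0,0,0,0,0,-0.6,0,0,0,0,0,0,-1,0,0,0,0,0,0,-1,-0.08,-0.46,0.17,0,0,0,-1,-0.16,-0.92,0.34,0,0,0,-1,-0.16,-0.92,0.34,0,0,0,-1,-0.16,-0.92,0.34,0,0,0,-1]'

```text
time: 25.98
ee_pos: [0.4598, 0.1454, 0.1166]
tcp_rot: [179.8, -70.1, 80.1]
wrist_force: [0.6, -0.2, -0.4]
opening: 0.0852
grasp_force: 0.0
```

>>> send_rows --moves '[-0.16,-0.92,0.34,0,0,0,-1,-0.16,-0.92,0.34,0,0,0,-1,0,0,0,0,0,0,-1]'

```text
time: 26.35
ee_pos: [0.4526, 0.0989, 0.133]
tcp_rot: [180.0, -70.1, 79.8]
wrist_force: [0.3, 0.8, -0.2]
opening: 0.0851
grasp_force: 0.0
```

```bash
python3 chk.py 9; python3 - <<'E'
from h import *
np.set_printoptions(precision=3,suppress=True)
for n in("side","top"):
    c=cam(n)
    for q,z in(("tumbler",.14),("tumbler_rim",.025),("pad",.015),("stand",0),("other_tumbler",.14),("thermos",0),("mug",0),("pencil_pot",0)):
        print(n,q,[(np.round(x["pixel"]),round(x["p"],2),onz(c,x["pixel"],z)[:2]) for x in bot.landmark_of(n,q)[:3]])
E
```

```text
26.35 [-22.153   5.368 -24.02   90.402  66.948  58.111] [0.453 0.099 0.133] [179.998 -70.134  79.787] 0.08505701870300514 0.0 [ 0.268  0.822 -0.186]
rim model [0.449 0.076 0.071] axis [-0.002 -0.     1.   ]
rot left /.15 [-0.001  0.014  0.025]
side tumbler [(array([402., 159.]), 0.8, array([ 0.258, -0.189])), (array([304., 237.]), 0.65, array([0.456, 0.247]))]
side tumbler_rim [(array([392., 146.]), 0.96, array([ 0.318, -0.448])), (array([245., 301.]), 0.48, array([0.573, 0.397])), (array([239., 265.]), 0.25, array([0.636, 0.286]))]
side crop origin 254 199
top tumbler [(array([243., 220.]), 0.79, array([0.465, 0.192])), (array([461., 296.]), 0.6, array([ 0.271, -0.36 ]))]
top tumbler_rim [(array([490., 268.]), 0.74, array([ 0.33 , -0.485])), (array([253., 222.]), 0.68, array([0.469, 0.191]))]
top crop origin 195 171
side tumbler [(array([304., 237.]), 0.9, array([0.472, 0.198])), (array([404., 159.]), 0.78, array([ 0.256, -0.261]))]
side tumbler_rim [(array([390., 148.]), 0.86, array([ 0.329, -0.504])), (array([309., 270.]), 0.75, array([0.455, 0.21 ]))]
side pad [(array([309., 271.
[... 567 characters left out ...]
 array([0.464, 0.207])), (array([460., 294.]), 0.57, array([ 0.268, -0.373]))]
top tumbler_rim [(array([252., 220.]), 0.73, array([0.479, 0.203])), (array([490., 268.]), 0.72, array([ 0.328, -0.505]))]
top pad [(array([252., 222.]), 0.73, array([0.473, 0.206]))]
top stand [(array([256., 281.]), 0.73, array([0.293, 0.193])), (array([249., 223.]), 0.69, array([0.47 , 0.217]))]
top other_tumbler [(array([194., 171.]), 0.81, array([0.607, 0.343]))]
top thermos [(array([370., 138.]), 0.56, array([ 0.736, -0.164]))]
top mug [(array([322., 143.]), 0.58, array([ 0.722, -0.012]))]
top pencil_pot [(array([283., 136.]), 0.89, array([0.748, 0.112])), (array([319., 219.]), 0.22, array([ 0.482, -0.   ]))]
```

View pics/c9.png

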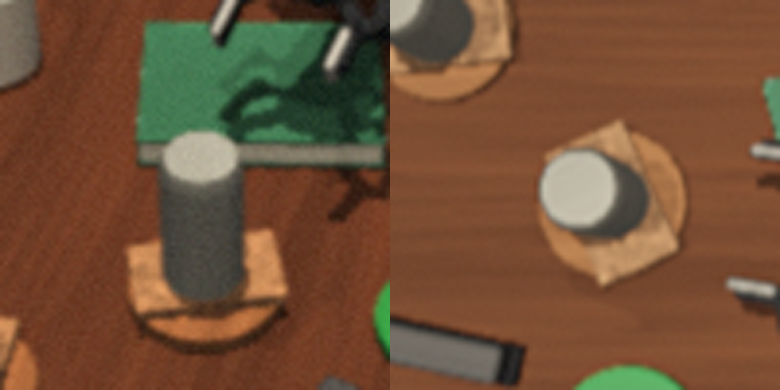

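The picture shows the tumbler upside down and upright on the flat cork pad, over the bare peg (bottom at side px (304,237)). The fingers are clear and nothing else has moved, so I hand it in.

```bash
python3 -c "
from workcell import bot
print(bot.job_done())"
```

```text
the job is handed in; nothing more can be done
None
```

The job is handed in: the cork pad lies flat on the bare stand's foot, and the tumbler stands upside down on it over the peg. Both were set down and let go, and nothing else was moved. The hand-in call gave no verdict.

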